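# Hang the hand mirror on the spring hook inside the showcase

### The arm

A 6-joint arm with a two-finger parallel gripper is mounted at the origin on the work surface. World frame = base frame: x ahead of the robot, y to its left, z up, the work surface at z = 0. Lengths are in mm, angles in rad, forces in N, time in s.
With the tool pointing down it reaches from about 350 to 975 mm from the base axis. Payload 7.1 kg.
Tool frame: the origin (TCP) lies midway between the tips of the shut fingers; the grasp point (between the pads) lies 19 mm behind it (ctrl.grip_point_offset is the distance from the TCP to the grasp point, in mm); z points along the fingers, y is the line along which they close (so a half turn about z gives the same grasp; the last joint's range is limited). The gripper opens to 88 mm and grips with 3 to 60 N. Pads are 20 mm wide; open, the fingers measure 115 mm over their backs; the gripper's body (75 mm by 178 mm) begins 61 mm behind the grasp point.
Start: joints at [-1.232, 0.423, 1.63, -0, 1.089, -0.019], TCP at [218.901, -585.395, 222.675] pointing down, gripper open.
Joint ranges: [-3, 3], [-0.9, 2.11], [0.09, 2.58], [-1.31, 4.45], [0.11, 2.69], [-2.54, 2.54]. Speed limits (rad/s): [2.39, 2.39, 3.01, 3.14, 3.14, 3.14].

### API

Orientations are given as a rotation vector (axis times angle).
In Python, from workcell import get_obs, optics, close_job, spotter, ctrl gives the robot as it stands. The module is installed in compiled form; this text tells all that it offers.
- The arm moves only by the tool move_arm, never from a script. Its argument "rows" is a list of rows, each a list of 5 numbers: the shift along the tool's x, y, z in cm, then the turn about the tool's z in degrees, then the opening in per cent of the stroke, from 0 (shut) to 100 (fully open). A call has 1 to 10 rows; each row shifts and turns the commanded pose from where the row before left it, along the tool's axes as they then stand; what a row does not reach is not made up. A row lasts 1/8 s, in which the tool goes at most 62.5 mm and 10.7 degrees, less where a joint would pass 70% of its speed; a pose out of reach is approached as far as the arm can. A call with a gripper value outside its range is refused whole. The fingers move at their own pace and stop on an object; the grip force is fixed at half the most. Time passes only in rows, so rows that do not move let the fingers close. It gives the time, the measured TCP pose, the force, the opening and the grip force at its end, in the units of the state.
- get_obs(): the state, without advancing time (a new reading comes with each control period).
- optics.get_image(name): name is "scene" or "top" or "wrist"; returns the picture (384x512x3 uint8, blue, green, red); there is no depth.
- optics.calibration(name): a dict with "camera_matrix" (3x3 intrinsics, pixels), "distortion" ([k1, k2, p1, p2, k3] as OpenCV has them; the pictures are not rectified), "xyz" and "orientation" of the camera in the world. Camera axes: x right, y down, z forward; pixel columns grow to the right and rows downward; lengths in mm; the calibration is good to about 2 mm. A picture is of the moment at which its call begins: read the wrist's pose just before it. calibration takes no time and is no camera call; for the wrist camera it gives the pose at the moment of the call.
- close_job(): hands the job in; it is judged then, once.
Trained networks look in the newest picture that a camera, given by its name, has taken for a name from the list of things; names that differ only in an ending like _2 or _b are one class to them, and where a whole thing is asked for, a point or a joint stands for the part that bears it (a point fixed in the world has none). Each returns a list of dicts, best first, with "conf" (0 to 1); they miss things now and then, are a little off and sometimes report something else, mostly with a low value. They report only what shows in the picture. A call takes as long as a camera call. They do not tell look-alikes from the thing itself.
- spotter.find_in(camera, label): "point" ([column, row] in pixels, amid what is visible of it).
- spotter.regions_of(camera, label): "region" (384x512 bool, what is visible of it) and "point" ([column, row] in pixels, amid what is visible of it).
The state is a dict: "t": time; "qpos": joint angles; "qvel": joint speeds; "joint_torque": joint torques, N m; "ee_pos": TCP position; "orientation": TCP orientation; "ft_force": force on the tool from outside, world axes, zero at the start; "moment": the same for the moment, N m; "width": finger opening in mm; "grasp_force": force on a finger pad.
Only numpy, scipy, OpenCV 4.12 (cv2) and the standard library are available. Lean on these libraries where they do the work, as an engineer would, in place of code of your own. Each camera call takes 0.05 s, during which the arm holds its last target. There are 200 camera calls.

### The job

Take the blue hand mirror out of its stand, reach it down through the opening in the showcase's top and feel gently for the brass hook inside. Ease the mirror's eye over the hook's turned-up tip against the red spring pusher, press it down until it is fully home behind the tip, and let go so that it hangs straight. Never touch the black top frame, never push hard, and leave the bottle, ring box and bangle where they are.

Things in the scene. Friction and masses are not known exactly. Their poses are not given: they have to be found in the camera images.
- mirror: Blue hand mirror standing handle up, 195 mm tall, 0.11-0.22 kg. Origin: middle of its foot; z up the handle, x normal to the glass, y across. Glass plate 10 (x) x 70 (y) x 60 (z) mm from z=0; above it an open ring, the eye, in the y-z plane; then a straight handle 10 (x) x 20 (y) mm from z=94.5 to 195 mm. Same front and back for hanging.
- mirror_eye (a point): Centre of the mirror's eye, 77 mm above the mirror's foot, axes as the mirror's. The eye is a ring of 8 mm round bar, 38 mm outside and 21 mm inside diameter, its hole along the mirror's x.
- mirror_grip (a point): Good place to pinch the handle, 163 mm above the mirror's foot, on its centre line, axes as the mirror's. When the mirror hangs this point is 37 mm above the top of the showcase frame.
- stand: Dark wooden desk stand, fixed, foot plate 75 x 100 x 8 mm with a pocket 13 (x) x 74 (y) mm, 26 mm deep, open upwards (rim 34 mm above the table). The mirror stands in it on the foot plate, x and y along the stand's, 1.5-2 mm play. Origin: centre of the underside; z up.
- case: Glass showcase, fixed, 124 (x) x 224 (y) x 154 (z) mm; the hook in it belongs to it. Origin: centre of its underside, z up. Wooden floor 10 mm thick; glass walls, inner faces at x=-56, y=+-106 mm, +x side open; inside, a rail along y at x=45 to 55, z=104 to 120 mm carries the hook. More than 20 N between mirror and showcase or hook is too hard.
- case_frame: Black top frame of the showcase, from 146 to 154 mm above the table, origin and axes as the showcase's (on the table). Its opening runs from x=-36 to +30 and y=-68 to +68 mm. Nothing may touch this frame. Below it is free room: inside, the glass plate and eye may go under the frame while the handle stands in the opening.
- hook_mid (a point): Point 112 mm above the table at the showcase's x=y=0, axes as its. The brass hook is fixed on its rail up to 18 mm to either side (y) of it: its y is NOT measured, feel (or see) it; x and z are true. Seen from here: strip 12 mm wide, z=-2 to +2 mm, from the rail (x=45) to its front end x=0, where a tip as wide, x=0 to 4 mm, is turned up to z=+10 mm.
- feel_mid (a point): Point 1 mm in x and 3 mm in z from hook_mid, axes as the showcase's: height and depth for feeling for the hook. With the eye's centre at this x and z but beside the hook, slide along y until the outside of the ring (19 mm from its centre) lightly meets the side of the hook tip (6 mm from the hook's middle), then draw back to -x.
- entry_mid (a point): Point 20 mm in front (-x) of hook_mid and 4 mm above it, axes as the showcase's. With the eye's centre at this x the mirror comes down clear in front of the hook. At this height and the hook's own y the eye goes over the turned-up tip, straight to +x, with 2 to 3 mm play in y and z.
- pusher_mid (a point): Middle of the front of the red pusher plate if the hook were at y=0: x=+8 mm from hook_mid, axes as the showcase's. Plate 34 mm wide (y), 8 mm below to 6 mm above hook_mid, centred on the hook; it yields up to 16 mm to +x on a spring, 2 N at first, 5 N at the end. Push it with the eye's centre to x=+11 to +16 mm from hook_mid to get behind the tip.
- home_mid (a point): Centre of the eye when fully home, if the hook were at y=0: x=+8, z=-6.5 mm from hook_mid, axes as the showcase's. From behind the tip press the eye down about 10.5 mm until the ring rests on the strip; friction at the pusher needs a few N. Released, the pusher clamps the ring against the tip.
- lotion: Blue lotion bottle, 44 mm across, 110 mm tall, loose; origin at the centre of its foot. Leave alone.
- ring_box: Small ring box, black with red lid, 55 x 55 x 41 mm, loose; origin at the centre of its underside. Leave alone.
- bangle: Wooden bangle lying flat, 68 mm across, 12 mm high, loose; origin at the centre of its underside. Leave alone.
Not all that is in view belongs to the job. Several things have the shape of the mirror; the one meant has the colours described above. There is more than one size of the stand; the job needs the smaller.

How it is judged (in metres and radians):
On the way, in this order (a step that is already met when the one before it is completed fails the run):
1. the mirror is lifted clear of its stand (z of mirror_eye in the frame of stand above 0.125 m), for 0.1 s.
2. the mirror's eye is down inside the showcase, in the opening (x of mirror_eye in the frame of hook_mid between -0.036 and 0.03 m and y of mirror_eye in the frame of hook_mid between -0.068 and 0.068 m and z of mirror_eye in the frame of hook_mid between -0.03 and 0.02 m), for 0.1 s.
At the end, for the whole second after the job is handed in: The mirror hangs at rest, let go, with its eye fully down on the hook strip behind the upturned tip (eye centre 3.5 to 10.5 mm below the hook_mid site's height, 3 to 14 mm behind it in x, within 24 mm of it in y), upright within 8 degrees (x of mirror_eye in the frame of hook_mid between 0.003 and 0.014 m and y of mirror_eye in the frame of hook_mid between -0.024 and 0.024 m and z of mirror_eye in the frame of hook_mid between -0.0105 and -0.0035 m and angle between mirror's own z axis and vertical below 0.14 rad and linear speed of mirror below 0.02 m/s and angular speed of mirror below 0.2 rad/s and contact force between the fingers and mirror below 0.1 N); the robot touches nothing.
It fails at once if the mirror, gripper or arm touches the black top frame (contact force between any of mirror, the fingers, the arm and case_frame above 0.5 N).
It fails at once if the mirror is pushed against the hook or the rest of the showcase with more than 20 N (contact force between mirror and case above 20 N).
It fails at once if a bystander is moved by more than 15 mm (distance of any of lotion, ring_box, bangle from where it was at the start of the episode above 0.015 m).
It also fails if it takes over 58 s, if anything falls off the work surface, if the arm or the gripper's body presses on something with over 40 N, if the wrist force passes 120 N, or if a joint passes its speed limit or range.

## Working session

There is one attempt and no reset: what is moved stays moved. The work goes in short steps, Python scripts to look and compute and a tool call to move; the robot and the scene stay as the last step left them, time stands still between calls to the robot, and variables do not carry over. Pictures are saved under pics/ and viewed, at most 10 in all, crops included, and the job is handed in when it is done.

Besides the shell and the picture viewer there is one more tool, called after "Request:" by a JSON object that holds its "op" and its "data", one argument or row to a line. move_arm: Moves the arm, as the interface text tells. Its arguments: {"type":"object","properties":{"rows":{"type":"array","items":{"type":"array","items":{"type":"number"}}}},"required":["rows"]}

```bash
mkdir -p pics; ls; python3 - <<'E'
from workcell import get_obs, optics, spotter, ctrl
import cv2, numpy as np
o=get_obs(); print({k:np.round(v,3).tolist() for k,v in o.items()}, ctrl.grip_point_offset)
for n in ("scene","top"):
    im=optics.get_image(n); cv2.imwrite(f"pics/{n}0.png",im)
    c=optics.calibration(n); print(n,{k:np.round(v,3).tolist() for k,v in c.items()})
    for l in ("mirror","stand","case","case_frame","lotion"):
        print(n,l,[(np.round(d["point"]).tolist(),round(d["conf"],2)) for d in spotter.find_in(n,l)])
E
```

```text
pics
{'t': 0.0, 'qpos': [-1.232, 0.424, 1.631, 0.0, 1.089, -0.019], 'qvel': [0.0, 0.0, -0.001, -0.001, 0.002, 0.0], 'joint_torque': [0.001, -54.461, -27.367, 0.064, 0.023, -0.0], 'ee_pos': [218.709, -584.887, 221.91], 'orientation': [-3.09, -0.559, 0.0], 'ft_force': [0.206, 0.129, 0.443], 'moment': [-0.024, -0.007, -0.042], 'grasp_force': 0.0, 'width': 87.758} 18.700000000000003
scene {'camera_matrix': [[485.589, 0.0, 254.566], [0.0, 485.589, 189.624], [0.0, 0.0, 1.0]], 'distortion': [-0.161, 0.0, 0.0, 0.0, 0.0], 'xyz': [1129.274, 345.31, 796.471], 'orientation': [-1.267, -2.267, 0.914]}
scene mirror [([156.0, 136.0], 0.78), ([144.0, 176.0], 0.59)]
scene stand [([226.0, 225.0], 0.88), ([156.0, 200.0], 0.75)]
scene case [([374.0, 231.0], 0.64)]
scene case_frame [([379.0, 220.0], 0.62)]
scene lotion [([281.0, 318.0], 0.71), ([244.0, 286.0], 0.61)]
top {'camera_matrix': [[391.555, 0.0, 257.403], [0.0, 391.555, 196.454], [0.0, 0.0, 1.0]], 'distortion': [-0.119, 0.0, 0.0, 0.0, 0.0], 'xyz': [429.906, -4.537, 879.905], 'orientation': [-2.139, 2.103, -0.178]}
top mirror [([402.0, 239.0], 0.98), ([369.0, 183.0], 0.68)]
top stand [([355.0, 193.0], 0.87), ([275.0, 203.0], 0.77)]
top case [([136.0, 229.0], 0.89)]
top case_frame [([132.0, 210.0], 0.74), ([134.0, 232.0], 0.32), ([223.0, 136.0], 0.3)]
top lotion [([223.0, 137.0], 0.69)]
```

View pics/scene0.png

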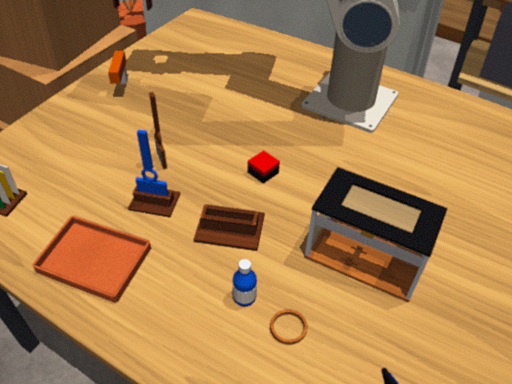

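View pics/top0.png

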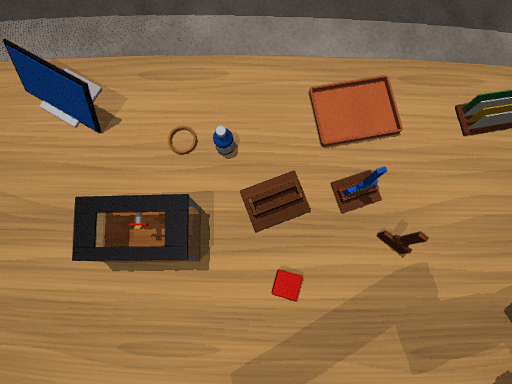

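Scene: the blue mirror stands in the smaller stand at (155,180). The larger stand at (230,225) is a decoy, and so is the brown mirror. The showcase is at (375,230), open towards the camera. Top: mirror at (365,187), case opening from (96,211) to (167,247), red pusher at about (137,218).

```bash
cat > h.py <<'E'
import numpy as np, cv2
from scipy.spatial.transform import Rotation as R
from workcell import get_obs, optics, spotter
def proj(n,P,c=None):
    c=c or optics.calibration(n); r=R.from_rotvec(c["orientation"]).as_matrix()
    P=np.atleast_2d(P).astype(float); rv=cv2.Rodrigues(r.T)[0]; t=-r.T@np.array(c["xyz"])
    return cv2.projectPoints(P,rv,t,np.array(c["camera_matrix"]),np.array(c["distortion"]))[0].reshape(-1,2)
def back(n,uv,z,c=None):
    c=c or optics.calibration(n); r=R.from_rotvec(c["orientation"]).as_matrix()
    u=cv2.undistortPoints(np.array(uv,float).reshape(-1,1,2),np.array(c["camera_matrix"]),np.array(c["distortion"])).reshape(-1,2)
    d=np.c_[u,np.ones(len(u))]@r.T; p=np.array(c["xyz"]); return p+d*((z-p[2])/d[:,2])[:,None]
E
python3 - <<'E'
from h import *
im=cv2.imread("pics/top0.png"); sc=cv2.imread("pics/scene0.png")
a=cv2.resize(im[185:270,65:210],None,fx=4,fy=4,interpolation=2)[:, :580]
b=cv2.resize(sc[165:300,295:450],None,fx=4,fy=4,interpolation=2)
cv2.imwrite("pics/ca.png",a)
# stand + mirror crops
c1=cv2.resize(im[155:220,320:400],None,fx=5,fy=5,interpolation=2); c2=cv2.resize(sc[120:220,110:190],None,fx=5,fy=5,interpolation=2)
h=max(c1.shape[0],c2.shape[0]); o=np.zeros((h,800,3),np.uint8); o[:c1.shape[0],:400]=c1; o[:c2.shape[0],400:]=c2; cv2.imwrite("pics/cm.png",o)
# frame dark fit: black mask
g=im.max(2)<45; m=np.zeros_like(g); m[185:270,65:205]=g[185:270,65:205]
cs,hi=cv2.findContours(m.astype(np.uint8),cv2.RETR_CCOMP,cv2.CHAIN_APPROX_NONE)
for c,h_ in zip(cs,hi[0]):
    if cv2.contourArea(c)>200:
        q=cv2.minAreaRect(c); bx=cv2.boxPoints(q); W=back("top",bx,154)[:,:2]
        print("hole" if h_[3]>=0 else "outer",np.round(bx,1).tolist(),np.round(W,1).tolist(),"ctr",np.round(W.mean(0),1),"sides",np.linalg.norm(W[1]-W[0]),np.linalg.norm(W[2]-W[1]))
E
```

```text
outer [[70.5, 196.6999969482422], [188.0, 193.89999389648438], [189.5, 258.79998779296875], [72.0999984741211, 261.6000061035156]] [[556.2, 370.7], [565.2, 138.0], [443.2, 129.4], [431.0, 355.6]] ctr [498.9 248.4] sides 232.9594598718009 122.33016478834574
hole [[93.5, 210.8000030517578], [166.0, 209.6999969482422], [166.5, 247.0], [94.0, 248.10000610351562]] [[529.3, 320.9], [534.1, 178.5], [464.1, 173.6], [458.1, 313.7]] ctr [496.4 246.7] sides 142.44409041145707 70.17804059322698
```

View pics/ca.png

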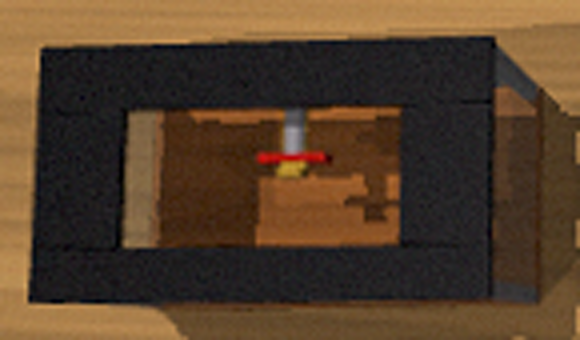

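View pics/cm.png

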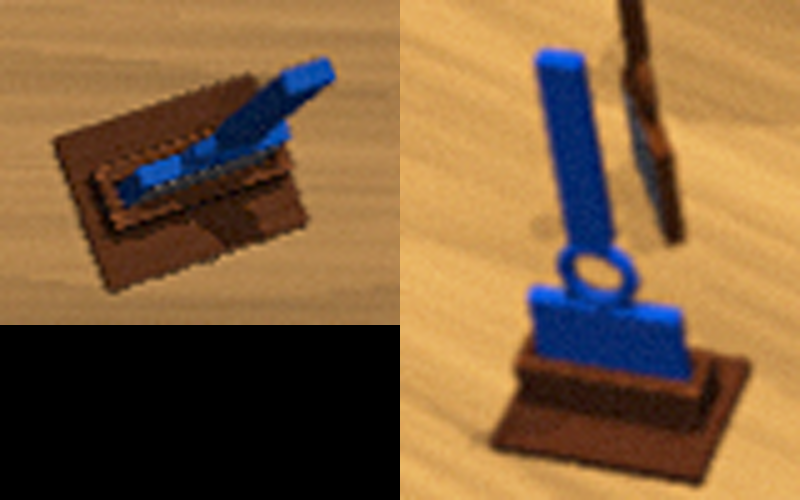

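Crops: the case opening runs from (96,212) to (165,247), with the red pusher at about (138.5,224.5). The brass tip sits just in front of it, so the case's +x points up in the image. The mirror stands upright in the small stand. Next I'll fit silhouettes in both cameras.

```bash
cat > fit.py <<'E'
from h import *
from scipy.optimize import minimize
S=6
C={n:optics.calibration(n) for n in("top","scene")}
IM={n:cv2.imread(f"pics/{n}0.png") for n in C}
def T(p,P): c,s=np.cos(p[2]),np.sin(p[2]); P=np.array(P,float); return np.c_[p[0]+c*P[:,0]-s*P[:,1],p[1]+s*P[:,0]+c*P[:,1],P[:,2]]
def box(x0,x1,y0,y1,z0,z1): return [(x,y,z) for x in(x0,x1) for y in(y0,y1) for z in(z0,z1)]
def rend(n,p,roi,model):
    x0,y0,x1,y1=roi; f=lambda P:((proj(n,T(p,P),C[n])-[x0,y0]+.5)*S*16).astype(np.int32)
    m=np.zeros(((y1-y0)*S,(x1-x0)*S),np.uint8); fill=lambda P,m,v:cv2.fillConvexPoly(m,cv2.convexHull(f(P)),v,shift=4)
    model(f,fill,m)
    return cv2.GaussianBlur(cv2.resize(m,None,fx=1/S,fy=1/S,interpolation=cv2.INTER_AREA)/255.,(0,0),1)
def fr(f,fill,m):
    fill(box(-62,62,-112,112,146,154),m,255); h=[]
    for z in(146,154):
        q=np.zeros_like(m); fill(box(-36,30,-68,68,z,z),q,255); h.append(q)
    m[(h[0]&h[1])>0]=0
def mir(f,fill,m):
    fill(box(-5,5,-35,35,36,68),m,255); fill(box(-5,5,-10,10,102.5,203),m,255)
    a=np.linspace(0,2*np.pi,40)
    P=[(0,15*np.cos(t),85+15*np.sin(t)) for t in a]; q=f(P); cv2.polylines(m,[q],True,255,int(8*S*.6),shift=4)
def fit(p0,model,masks):
    def cost(p): return sum(((rend(n,p,roi,model)-mk)**2).sum() for n,(roi,mk) in masks.items())
    r=minimize(cost,p0,method="Nelder-Mead",options=dict(initial_simplex=[p0,p0+np.array([8,0,0]),p0+np.array([0,8,0]),p0+np.array([0,0,.08])],xatol=.01,fatol=.01)); return r.x,r.fun,sum((mk**2).sum() for _,mk in masks.values())
def mk(fn,rois): return {n:(r,cv2.GaussianBlur(fn(IM[n][r[1]:r[3],r[0]:r[2]].astype(int)).astype(float),(0,0),1)) for n,r in rois.items()}
if __name__=="__main__":
    dark=lambda a:a.max(2)<45; blue=lambda a:(a[...,0]>90)&(a[...,0]>1.6*a[...,2])
    M=mk(dark,dict(top=(65,185,205,270),scene=(295,160,455,255)))
    for s in("top","scene",None):
        r=fit(np.array([497,247,-.04]),fr,{s:M[s]} if s else M); print("case",s,np.round(r[0],3),r[1:])
    case=r[0]
    M=mk(blue,dict(top=(325,155,400,220),scene=(115,120,190,205)))
    for s in("top","scene",None):
        r=fit(np.array([430,-205,.25]),mir,{s:M[s]} if s else M); print("mirror",s,np.round(r[0],3),r[1:])
    a=IM["top"][205:245,120:155].astype(int); y,x=np.nonzero((a[...,2]>120)&(a[...,1]<50)); print("red",x.min()+120,x.max()+120,x.mean()+120,y.mean()+205)
    w=back("top",[[x.mean()+120,y.mean()+205]],117)[0]; c,s=np.cos(case[2]),np.sin(case[2]); d=w[:2]-case[:2]; print("pusher in case",c*d[0]+s*d[1],-s*d[0]+c*d[1])
E
python3 fit.py
```

```text
case top [4.99682e+02 2.47996e+02 3.90000e-02] (np.float64(53.60583004037269), np.float64(4605.574083052989))
case scene [4.99135e+02 2.45727e+02 3.80000e-02] (np.float64(173.70986771652696), np.float64(3816.894797024111))
case None [4.99685e+02 2.46914e+02 3.70000e-02] (np.float64(255.59418296356324), np.float64(8422.4688800771))
mirror top [ 4.30e+02 -2.05e+02  2.50e-01] (np.float64(84.92597955080912), np.float64(84.92597955080912))
mirror scene [ 4.30e+02 -1.97e+02  2.50e-01] (np.float64(692.9198234674084), np.float64(692.9198234674084))
mirror None [ 4.30e+02 -1.97e+02  2.50e-01] (np.float64(777.8458030182175), np.float64(777.8458030182175))
red 129 145 136.44117647058823 223.7941176470588
pusher in case 10.340284390600855 -1.3277310569270664
```

```bash
python3 - <<'E'
from fit import *
print(back("top",[[356,192]],51))
for th in (70,110):
    blue=lambda a:(a[...,0]>th)&(a[...,0]>1.6*a[...,2])
    M=mk(blue,dict(top=(325,155,400,220),scene=(115,120,190,205)))
    p0=np.r_[back("top",[[356,192]],51)[0][:2],.25]
    for s in("top","scene",None):
        r=fit(p0,mir,{s:M[s]} if s else M); print("mirror",s,np.round(r[0],3),r[1:])
    if th==70: best=r[0]
# stand base plate in top: project for check
for n in C:
    im=IM[n].copy(); im=cv2.resize(im,None,fx=2,fy=2)
    for B in(box(-5,5,-35,35,8,68),box(-5,5,-10,10,102.5,203),box(-37.5,37.5,-50,50,0,8)):
        for q in proj(n,T(best,B),C[n]): cv2.circle(im,tuple(int(v) for v in q*2+1),1,(0,255,255),-1)
    cv2.imwrite(f"pics/ov_{n}.png",im)
a=cv2.imread("pics/ov_top.png")[300:440,620:820];b=cv2.imread("pics/ov_scene.png")[220:440,200:400]
o=np.zeros((220,400,3),np.uint8);o[:140,:200]=a;o[:,200:]=b;cv2.imwrite("pics/ov.png",cv2.resize(o,None,fx=2,fy=2))
E
```

```text
[[ 594.21365355 -205.86696302   51.        ]]
mirror top [ 6.08562e+02 -2.19358e+02  4.57000e-01] (np.float64(130.23064949178215), np.float64(116.18826610111569))
mirror scene [ 6.07218e+02 -2.17714e+02  2.79000e-01] (np.float64(61.0800455134343), np.float64(724.2500985838158))
mirror None [ 6.07341e+02 -2.17504e+02  3.74000e-01] (np.float64(206.6397902487543), np.float64(840.4383646849315))
mirror top [ 612.436 -219.138    0.688] (np.float64(152.18594767643523), np.float64(69.51033464028187))
mirror scene [ 600.417 -221.828   -0.746] (np.float64(288.3442758339032), np.float64(162.18457477746625))
mirror None [ 6.06444e+02 -2.17566e+02  3.91000e-01] (np.float64(753.3651973505715), np.float64(231.69490941774814))
```

View pics/ov.png

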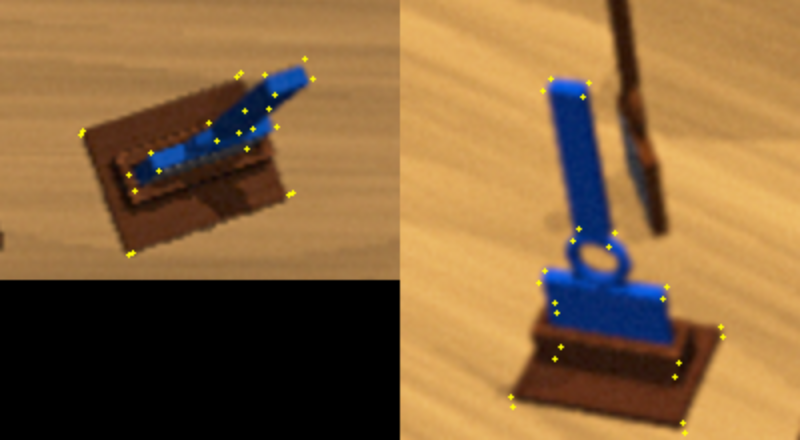

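Overlay: the fit lies on the handle, plate and foot-plate corners to within 1–2 px. That puts the mirror at about (607,-218) mm with yaw about 0.36, and the case at (499.6,247) with yaw 0.038. I'll go above the mirror, then turn so the fingers close along the mirror's x.

Request:
{"op": "move_arm", "data": {
  "rows": [
    [4.9, -2.1, -0.6, 0, 100],
    [4.9, -2.1, -0.6, 0, 100],
    [4.9, -2.1, -0.6, 0, 100],
    [4.9, -2.1, -0.6, 0, 100],
    [4.9, -2.1, -0.6, 0, 100],
    [4.9, -2.1, -0.6, 0, 100],
    [4.9, -2.1, -0.6, 0, 100],
    [4.9, -2.1, -0.6, 0, 100],
    [4.9, -2.1, -0.6, 0, 100],
    [4.9, -2.1, -0.6, 0, 100]
  ]
}}

```text
t: 1.85
ee_pos: [605.5, -215.7, 283.0]
orientation: [3.091, 0.559, 0.0]
ft_force: [0.4, -0.2, 0.4]
width: 87.8
grasp_force: 0.0
```

Request:
{"op": "move_arm", "data": {
  "rows": [
    [0, 0, 0, -10, 100],
    [0, 0, 0, -10, 100],
    [0, 0, 0, -10, 100],
    [0, 0, 0, -10, 100],
    [0, 0, 0, -10, 100],
    [0, 0, 0, -10, 100],
    [0, 0, 0, -10, 100],
    [0, 0, 0, -10, 100],
    [0, 0, 0, -10, 100],
    [0, 0, 0, 0, 100]
  ]
}}

```text
t: 3.1
ee_pos: [604.3, -217.1, 282.7]
orientation: [-1.793, -2.58, -0.0]
ft_force: [-0.7, -0.2, 0.3]
width: 87.8
grasp_force: 0.0
```

```bash
cat >> h.py <<'E'
def go(tx,ty,tz,head=None):
    o=get_obs(); m=R.from_rotvec(o["orientation"]).as_matrix(); d=m.T@(np.array([tx,ty,tz])-o["ee_pos"])
    hd=np.degrees(np.arctan2(m[1,1],m[0,1])); print("t",round(o["t"],2),"pos",np.round(o["ee_pos"],1),"head",round(hd,2),"tilt z",np.round(m[:,2],3),"w",round(o["width"],1),"F",np.round(o["ft_force"],2),"q6",round(o["qpos"][5],2))
    print("tool shift cm",np.round(d/10,2),"turn",None if head is None else round(hd-head,2))
E
python3 - <<'E'
from h import *
go(606.5,-218,152,21)
c=optics.calibration("wrist"); im=optics.get_image("wrist"); cv2.imwrite("pics/w0.png",im)
print(np.round(c["xyz"],1))
print(proj("wrist",[[607,-218,203],[607,-218,8]],c))
for d in spotter.regions_of("wrist","mirror"): print(d["conf"],d["point"],d["region"].sum())
E
```

```text
t 3.1 pos [ 604.3 -217.1  282.7] head 20.41 tilt z [-0.  0. -1.] w 87.8 F [-0.73 -0.23  0.32] q6 -0.72
tool shift cm [-0.16  0.17 13.07] turn -0.59
[ 579.8 -151.2  444.1]
[[258.24263917 199.59270065]
 [257.15939656 162.88313149]]
0.76 [140.2, 200.0] 985
0.62 [254.1, 178.4] 567
```

View pics/w0.png

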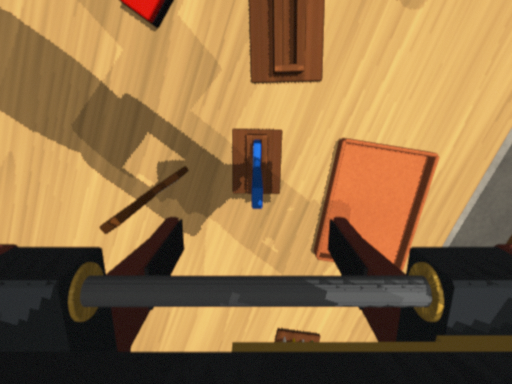

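Wrist view: the handle top is at (258,199), just as projected. The stand's edges run parallel to the picture columns, so the yaw is good. I'll descend and grip.

Request:
{"op": "move_arm", "data": {
  "rows": [
    [-0.16, 0.17, 3, 0, 100],
    [0, 0, 3, 0, 100],
    [0, 0, 3, 0, 100],
    [0, 0, 2.5, 0, 100],
    [0, 0, 1.5, 0, 100],
    [0, 0, 0, 0, 100],
    [0, 0, 0, 0, 10],
    [0, 0, 0, 0, 10],
    [0, 0, 0, 0, 10],
    [0, 0, 0, 0, 10]
  ]
}}

```text
t: 4.45
ee_pos: [606.6, -218.1, 153.1]
orientation: [1.791, 2.581, 0.0]
ft_force: [0.0, 0.2, -0.2]
width: 51.8
grasp_force: 0.0
```

Request:
{"op": "move_arm", "data": {
  "rows": [
    [0, 0, 0, 0, 0],
    [0, 0, 0, 0, 0],
    [0, 0, 0, 0, 0]
  ]
}}

```text
t: 4.82
ee_pos: [606.5, -218.0, 152.6]
orientation: [-1.791, -2.581, 0.0]
ft_force: [0.4, -0.3, -0.7]
width: 21.0
grasp_force: 0.0
```

Request:
{"op": "move_arm", "data": {
  "rows": [
    [0, 0, 0, 0, 0],
    [0, 0, 0, 0, 0],
    [0, 0, 0, 0, 0],
    [0, 0, 0, 0, 0]
  ]
}}

```text
t: 5.32
ee_pos: [606.4, -218.0, 152.6]
orientation: [-1.791, -2.581, 0.0]
ft_force: [-0.9, 0.6, 0.0]
width: 10.2
grasp_force: 30.0
```

Request:
{"op": "move_arm", "data": {
  "rows": [
    [0, 0, -1, 0, 0],
    [0, 0, -1.5, 0, 0],
    [0, 0, -2, 0, 0],
    [0, 0, -3, 0, 0],
    [0, 0, -3, 0, 0],
    [0, 0, -3, 0, 0],
    [0, 0, -3, 0, 0],
    [0, 0, -3, 0, 0],
    [0, 0, -2.5, 0, 0],
    [0, 0, 0, 0, 0]
  ]
}}

```text
t: 6.58
ee_pos: [607.4, -218.3, 376.3]
orientation: [1.787, 2.577, 0.002]
ft_force: [-0.2, -0.4, -1.8]
width: 10.0
grasp_force: 30.0
```

```bash
python3 - <<'E'
from h import *
# case (499.6,247.1,.037): entry x=-20
c,s=np.cos(.037),np.sin(.037)
print(499.6-20*c,247.1-20*s)
go(499.6-20*c,247.1-20*s,372,np.degrees(.037))
for n in("top","scene"):
    cv2.imwrite(f"pics/{n}1.png",optics.get_image(n))
E
```

```text
479.61368843827046 246.36016883177638
t 6.58 pos [ 607.4 -218.3  376.3] head 20.5 tilt z [ 0.006 -0.002 -1.   ] w 10.0 F [-0.2  -0.42 -1.76] q6 -0.72
tool shift cm [48.    4.3   0.27] turn 18.38
```

Request:
{"op": "move_arm", "data": {
  "rows": [
    [3, 0.27, 0, 0, 0],
    [5.25, 0.47, 0, 0, 0],
    [5.25, 0.47, 0, 0, 0],
    [5.25, 0.47, 0, 0, 0],
    [5.25, 0.47, 0, 0, 0],
    [5.25, 0.47, 0, 0, 0],
    [5.25, 0.47, 0, 0, 0],
    [5.25, 0.47, 0, 0, 0],
    [5.25, 0.47, 0, 0, 0],
    [3, 0.27, 0, 0, 0]
  ]
}}

```text
t: 7.92
ee_pos: [477.0, 248.5, 371.2]
orientation: [-1.788, -2.582, 0.003]
ft_force: [-0.0, -0.4, -2.3]
width: 10.3
grasp_force: 30.0
```

Request:
{"op": "move_arm", "data": {
  "rows": [
    [0, 0, 0, 6, 0],
    [0, 0, 0, 6, 0],
    [0, 0, 0, 6.4, 0],
    [0, 0, 0, 0, 0],
    [0, 0, 0, 0, 0]
  ]
}}

```text
t: 8.55
ee_pos: [478.3, 246.5, 372.0]
orientation: [-2.178, -2.264, 0.002]
ft_force: [0.8, 0.4, -2.0]
width: 9.8
grasp_force: 30.0
```

```bash
python3 - <<'E'
from h import *
go(479.6,246.4,372,np.degrees(.037))
c=optics.calibration("wrist"); im=optics.get_image("wrist")
th=.037; k,s=np.cos(th),np.sin(th); W=lambda P:np.array([[499.6+k*x-s*y,247.1+s*x+k*y,z] for x,y,z in P])
print(proj("wrist",W([(-36,-68,154),(-36,68,154),(30,68,154),(30,-68,154)]),c).round(1).tolist())
print(proj("wrist",W([(8,0,118),(4,0,122)]),c).round(1).tolist(), np.round(c["xyz"],1))
cv2.imwrite("pics/w1.png",im); cv2.imwrite("pics/top2.png",optics.get_image("top"))
t=cv2.imread("pics/top2.png")
o=np.zeros((384,800,3),np.uint8); o[:,:512]=im; o[:276,512:]=cv2.resize(t[160:298,60:204],None,fx=2,fy=2); cv2.imwrite("pics/v1.png",o)
E
```

```text
t 8.55 pos [478.3 246.5 372. ] head 2.22 tilt z [-0.001 -0.001 -1.   ] w 9.8 F [ 0.82  0.43 -1.98] q6 0.41
tool shift cm [-0.01  0.13 -0.  ] turn 0.1
[[245.3, 216.6], [244.5, 115.7], [296.4, 115.8], [292.7, 216.7]]
[[276.1, 164.0], [273.5, 164.4]] [475.8 316.8 533.4]
```

View pics/v1.png

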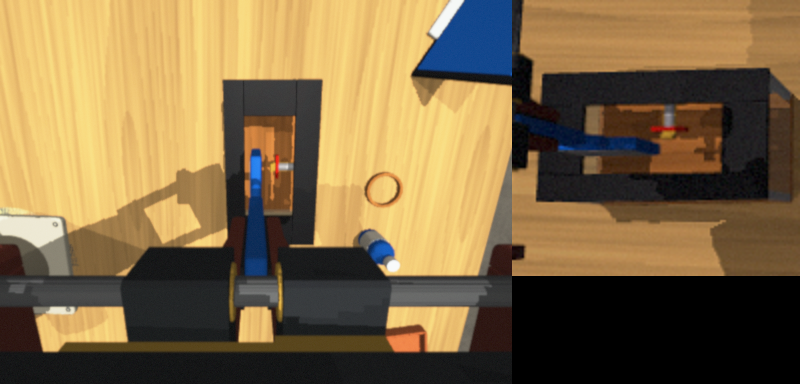

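Wrist view: the frame opening's corners fall within 1 px of my projection, so the case pose is confirmed. The mirror hangs at columns 250–262 and the pusher is at about (277,166). Next I'll measure the hook's y and the mirror's y in the hand.

```bash
python3 - <<'E'
from h import *
from workcell import optics
im=cv2.imread("pics/w1.png").astype(int); c=optics.calibration("wrist"); th=.037; k,s=np.cos(th),np.sin(th)
def tc(w): d=w[:,:2]-[499.6,247.1]; return np.c_[k*d[:,0]+s*d[:,1],-s*d[:,0]+k*d[:,1]].round(1).tolist()
B,G,Rr=im[...,0],im[...,1],im[...,2]
y,x=np.nonzero((Rr>110)&(G<70)&(B<70)); q=(y>140)&(y<195)&(x>260)&(x<295); x,y=x[q],y[q]
print("red",x.min(),x.max(),y.min(),y.max(),x.mean(),y.mean())
print("pusher case",tc(back("wrist",[[x.mean(),y.min()-.5],[x.mean(),y.max()+.5]],113,c)))
y,x=np.nonzero((B>70)&(B>1.6*Rr)); q=(y>135)&(y<240)&(x>240)&(x<272); x,y=x[q],y[q]
for r in range(y.min(),y.min()+40,4): print(r,x[y==r].min(),x[y==r].max(),end="; ")
print("foot +y end",tc(back("wrist",[[x[y<y.min()+2].mean(),y.min()-.5]],227.4,c)),"TCP",tc(get_obs()["ee_pos"][None]))
t=cv2.imread("pics/top2.png").astype(int); B,G,Rr=[t[...,i] for i in range(3)]
y,x=np.nonzero((B>70)&(B>1.6*Rr)); q=(x>100)&(x<175)&(y>200)&(y<250); x,y=x[q],y[q]; print("top plate end",x.max(),y[x>x.max()-3].mean(),tc(back("top",[[x.max()+.5,y[x>x.max()-3].mean()]],227.4)))
y,x=np.nonzero((Rr>120)&(G<50)); q=(x>120)&(x<155)&(y>205)&(y<245); x,y=x[q],y[q]; print("top red",tc(back("top",[[x.min()-.5,y.mean()],[x.max()+.5,y.mean()]],115)))
E
```

```text
red 264 289 154 193 277.3333333333333 168.89247311827958
pusher case [[10.2, 14.6], [11.4, -45.9]]
150 252 259; 154 252 259; 158 251 260; 162 251 261; 166 251 261; 170 251 260; 174 250 261; 178 250 261; 182 251 261; 186 251 260; foot +y end [[-21.5, 34.0]] TCP [[-21.1, 0.2]]
top plate end 121 231.5 [[-15.3, -11.6]]
top red [[10.6, 15.4], [10.2, -11.2]]
```

Request:
{"op": "move_arm", "data": {
  "rows": [
    [-2, 0.1, 0, 0, 0],
    [0, 0, 1, 0, 0],
    [0, 0, 2.5, 0, 0],
    [0, 0, 3, 0, 0],
    [0, 0, 3, 0, 0],
    [0, 0, 3, 0, 0],
    [0, 0, 3, 0, 0],
    [0, 0, 2.4, 0, 0],
    [0, 0, 1, 0, 0],
    [0, 0, 0, 0, 0]
  ]
}}

```text
t: 9.9
ee_pos: [480.2, 226.5, 183.2]
orientation: [-2.18, -2.261, 0.002]
ft_force: [0.4, 0.4, -1.2]
width: 10.0
grasp_force: 30.0
```

Request:
{"op": "move_arm", "data": {
  "rows": [
    [-0.8, 0, 0, 0, 0],
    [-0.8, 0, 0, 0, 0],
    [0, 0.7, 0, 0, 0],
    [0, 0.7, 0, 0, 0],
    [0, 0.7, 0, 0, 0],
    [0, 0, 0, 0, 0],
    [0, 0, 0, 0, 0]
  ]
}}

```text
t: 10.78
ee_pos: [501.8, 211.5, 183.5]
orientation: [-2.18, -2.262, 0.001]
ft_force: [-0.2, 0.1, -1.1]
width: 9.9
grasp_force: 30.0
```

```bash
cat >> h.py <<'E'
def case():
    o=get_obs(); th=.037; k,s=np.cos(th),np.sin(th); d=o["ee_pos"][:2]-np.array([499.6,247.1]); F=o["ft_force"]
    print("t",round(o["t"],2),"case x,y",round(k*d[0]+s*d[1],2),round(-s*d[0]+k*d[1],2),"eye z-112:",round(o["ee_pos"][2]-67.6-112,2),"F case",np.round([k*F[0]+s*F[1],-s*F[0]+k*F[1],F[2]],2),"M",np.round(o["moment"],2),"w",round(o["width"],1))
E
python3 -c "
from h import *
case(); go(500,247,182,2.12)"
```

```text
t 10.78 case x,y 0.84 -35.63 eye z-112: 3.88 F case [-0.22  0.14 -1.06] M [-0.05 -0.08 -0.03] w 9.9
t 10.78 pos [501.8 211.5 183.5] head 2.11 tilt z [-0.001 -0.    -1.   ] w 9.9 F [-0.22  0.13 -1.06] q6 0.34
tool shift cm [ 3.55 -0.05  0.15] turn -0.01
```

Request:
{"op": "move_arm", "data": {
  "rows": [
    [0.2, 0, 0, 0, 0],
    [0.2, 0, 0, 0, 0],
    [0.2, 0, 0, 0, 0],
    [0, 0, 0, 0, 0]
  ]
}}

```text
t: 11.28
ee_pos: [501.7, 217.4, 183.7]
orientation: [2.18, 2.262, -0.001]
ft_force: [0.5, -0.9, -2.0]
width: 9.9
grasp_force: 30.0
```

Request:
{"op": "move_arm", "data": {
  "rows": [
    [0.1, 0, 0, 0, 0],
    [0.1, 0, 0, 0, 0],
    [0, 0, 0, 0, 0]
  ]
}}

```text
t: 11.65
ee_pos: [501.6, 218.4, 183.7]
orientation: [2.179, 2.261, -0.003]
ft_force: [0.3, -6.5, 0.5]
width: 10.3
grasp_force: 30.0
```

```bash
python3 -c "
from h import *
case()"
```

```text
t 11.65 case x,y 0.99 -28.76 eye z-112: 4.14 F case [ 0.11 -6.46  0.52] M [-1.63 -0.18 -0.04] w 10.3
```

Request:
{"op": "move_arm", "data": {
  "rows": [
    [-0.4, 0, 0, 0, 0],
    [0, -0.7, 0, 0, 0],
    [0, -0.7, 0, 0, 0],
    [0, -0.7, 0, 0, 0],
    [0, 0, 0, 0, 0]
  ]
}}

```text
t: 12.28
ee_pos: [480.1, 214.8, 183.7]
orientation: [-2.18, -2.262, 0.0]
ft_force: [-0.1, 0.5, -1.5]
width: 10.2
grasp_force: 30.0
```

```bash
python3 - <<'E'
from h import *
case(); c=optics.calibration("wrist"); im=optics.get_image("wrist"); print(np.round(c["xyz"],1))
th=.037; k,s=np.cos(th),np.sin(th); W=lambda P:np.array([[499.6+k*x-s*y,247.1+s*x+k*y,z] for x,y,z in P])
p=proj("wrist",W([(-36,68,154),(30,-68,154),(8,17,118),(8,-17,118),(2,-6,122),(2,6,122)]),c); print(p.round(1).tolist())
cv2.imwrite("pics/w2.png",im); x0=200; y0=0
o=cv2.resize(im[60:260,180:360],None,fx=3,fy=3,interpolation=2)
for q in p: cv2.circle(o,(int((q[0]-180+.5)*3),int((q[1]-60+.5)*3)),2,(255,0,255),-1)
cv2.imwrite("pics/v2.png",o)
E
```

```text
t 12.28 case x,y -20.69 -31.55 eye z-112: 4.09 F case [-0.11  0.51 -1.47] M [-0.06 -0.09 -0.08] w 10.2
[477.6 285.1 345.1]
[[230.8, 64.5], [324.7, 264.3], [292.6, 142.7], [291.2, 185.1], [284.6, 172.7], [285.0, 157.5]]
```

View pics/v2.png

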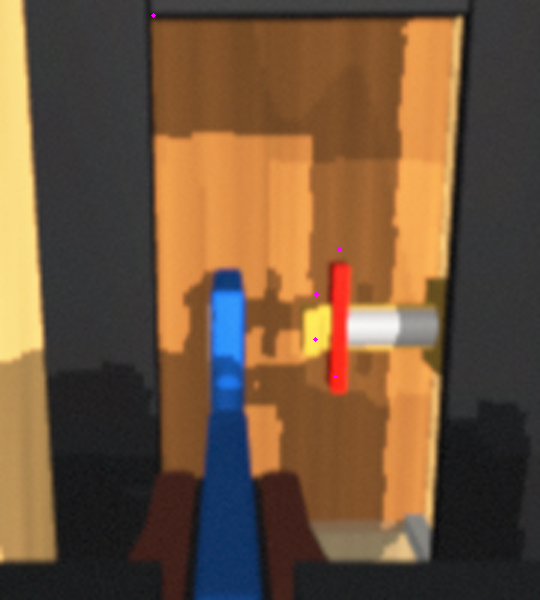

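Wrist view inside the case: the pusher spans rows 262–393 of the crop, against 249–377 predicted for y=0. That puts the hook at y≈-4 mm, which agrees with the feel. Next I'll check the mirror's position in the hand.

```bash
python3 - <<'E'
from h import *
c=optics.calibration("wrist"); th=.037; k,s=np.cos(th),np.sin(th)
def tc(w): d=w[:,:2]-[499.6,247.1]; return np.c_[k*d[:,0]+s*d[:,1],-s*d[:,0]+k*d[:,1]].round(1).tolist()
f=lambda u,v:[180+u/3-.5,60+v/3-.5]
print("foot end",tc(back("wrist",[f(228,271)],39.1,c)),"plate top end",tc(back("wrist",[f(228,288)],99.1,c)))
print("pusher",tc(back("wrist",[f(340,262),f(340,393)],118,c)), tc(back("wrist",[f(340,262),f(340,393)],112,c)))
print("tip",tc(back("wrist",[f(316,305),f(316,355)],122,c)))
print("open corners",tc(back("wrist",[f(152,15),f(465,13)],154,c)))
E
```

```text
foot end [[-20.4, 2.1]] plate top end [[-20.4, 4.4]]
pusher [[8.9, 13.9], [10.0, -21.5]] [[9.6, 13.2], [10.8, -23.1]]
tip [[2.5, 3.2], [2.8, -10.1]]
open corners [[-35.9, 68.1], [28.1, 68.5]]
```

Request:
{"op": "move_arm", "data": {
  "rows": [
    [1, 0, 0, 0, 0],
    [1, 0, 0, 0, 0],
    [0.73, 0, 0, 0, 0],
    [0, 0.5, 0, 0, 0],
    [0, 0.5, 0, 0, 0],
    [0, 0.4, 0, 0, 0],
    [0, 0.3, 0, 0, 0],
    [0, 0.3, 0, 0, 0],
    [0, 0, 0, 0, 0]
  ]
}}

```text
t: 13.45
ee_pos: [500.0, 242.6, 183.7]
orientation: [2.181, 2.261, 0.0]
ft_force: [-0.7, 0.1, -1.8]
width: 9.7
grasp_force: 30.0
```

```bash
python3 -c "
from h import *
case()"
```

```text
t 13.45 case x,y 0.25 -4.46 eye z-112: 4.07 F case [-0.73  0.1  -1.8 ] M [ 0.   -0.08  0.04] w 9.7
```

The ring surrounds the tip with no contact. Pushing on against the pusher.

Request:
{"op": "move_arm", "data": {
  "rows": [
    [0, 0.3, 0, 0, 0],
    [0, 0.3, 0, 0, 0],
    [0, 0.2, 0, 0, 0],
    [0, 0, 0, 0, 0]
  ]
}}

```text
t: 13.95
ee_pos: [507.5, 243.0, 183.6]
orientation: [-2.18, -2.261, 0.001]
ft_force: [-3.2, 0.2, -0.4]
width: 9.7
grasp_force: 30.0
```

```bash
python3 -c "
from h import *
case()"
```

```text
t 13.95 case x,y 7.78 -4.39 eye z-112: 3.96 F case [-3.17  0.31 -0.44] M [-0.04  0.54  0.04] w 9.7
```

Request:
{"op": "move_arm", "data": {
  "rows": [
    [0, 0.2, 0, 0, 0],
    [0, 0.2, 0, 0, 0],
    [0, 0.2, 0, 0, 0],
    [0, 0, 0, 0, 0]
  ]
}}

```text
t: 14.45
ee_pos: [513.7, 243.2, 183.5]
orientation: [-2.18, -2.261, 0.001]
ft_force: [-3.7, -0.3, -0.1]
width: 9.8
grasp_force: 30.0
```

```bash
python3 -c "
from h import *
case()"
```

```text
t 14.45 case x,y 13.9 -4.41 eye z-112: 3.94 F case [-3.72 -0.18 -0.09] M [0.03 0.84 0.  ] w 9.8
```

Request:
{"op": "move_arm", "data": {
  "rows": [
    [0, 0, 0.2, 0, 0],
    [0, 0, 0.2, 0, 0],
    [0, 0, 0.2, 0, 0],
    [0, 0, 0.2, 0, 0],
    [0, 0, 0, 0, 0]
  ]
}}

```text
t: 15.08
ee_pos: [513.6, 243.2, 175.3]
orientation: [-2.18, -2.261, 0.001]
ft_force: [-4.3, -0.3, -2.2]
width: 9.9
grasp_force: 30.0
```

```bash
python3 -c "
from h import *
case()"
```

```text
t 15.07 case x,y 13.82 -4.4 eye z-112: -4.26 F case [-4.35 -0.16 -2.25] M [0.02 0.84 0.05] w 9.9
```

Request:
{"op": "move_arm", "data": {
  "rows": [
    [0, 0, 0.1, 0, 0],
    [0, 0, 0.1, 0, 0],
    [0, 0, 0, 0, 0]
  ]
}}

```text
t: 15.45
ee_pos: [513.7, 243.3, 173.6]
orientation: [-2.18, -2.262, 0.0]
ft_force: [-4.6, -0.6, -0.5]
width: 10.0
grasp_force: 30.0
```

```bash
python3 -c "
from h import *
case()"
```

```text
t 15.45 case x,y 14.0 -4.37 eye z-112: -5.98 F case [-4.67 -0.44 -0.46] M [0.03 0.9  0.06] w 10.0
```

Request:
{"op": "move_arm", "data": {
  "rows": [
    [0, 0, 0.05, 0, 0],
    [0, 0, 0.05, 0, 0],
    [0, 0, 0, 0, 0]
  ]
}}

```text
t: 15.82
ee_pos: [513.8, 243.2, 172.6]
orientation: [-2.18, -2.262, 0.0]
ft_force: [-3.7, 0.4, -0.3]
width: 10.3
grasp_force: 30.0
```

```bash
python3 -c "
from h import *
case()"
```

```text
t 15.82 case x,y 14.04 -4.38 eye z-112: -6.95 F case [-3.66  0.54 -0.27] M [-0.01  0.83  0.02] w 10.3
```

Request:
{"op": "move_arm", "data": {
  "rows": [
    [0, 0, 0.05, 0, 0],
    [0, 0, 0.05, 0, 0],
    [0, 0, 0, 0, 0]
  ]
}}

```text
t: 16.2
ee_pos: [513.9, 243.3, 171.9]
orientation: [2.18, 2.262, 0.0]
ft_force: [-3.9, 0.0, 3.1]
width: 9.9
grasp_force: 30.0
```

```bash
python3 -c "
from h import *
case()"
```

```text
t 16.2 case x,y 14.16 -4.35 eye z-112: -7.7 F case [-3.86  0.16  3.06] M [-0.1   0.91  0.01] w 9.9
```

Down on the strip, with about 4 N of lift. I'll ease back so the ring meets the tip.

Request:
{"op": "move_arm", "data": {
  "rows": [
    [0, -0.2, 0, 0, 0],
    [0, -0.2, 0, 0, 0],
    [0, -0.1, 0, 0, 0],
    [0, 0, 0, 0, 0]
  ]
}}

```text
t: 16.7
ee_pos: [509.0, 243.1, 171.9]
orientation: [2.18, 2.262, 0.001]
ft_force: [-2.0, -1.7, 1.7]
width: 9.9
grasp_force: 30.0
```

```bash
python3 -c "
from h import *
case()"
```

```text
t 16.7 case x,y 9.22 -4.35 eye z-112: -7.73 F case [-2.07 -1.59  1.73] M [-0.3   0.33  0.03] w 9.9
```

Request:
{"op": "move_arm", "data": {
  "rows": [
    [0, -0.1, 0, 0, 0],
    [0, 0, 0, 0, 0],
    [0, 0, 0, 0, 20],
    [0, 0, 0, 0, 50],
    [0, 0, 0, 0, 50],
    [0, 0, 0, 0, 50],
    [0, 0, 0, 0, 50],
    [0, 0, 0, 0, 50]
  ]
}}

```text
t: 17.7
ee_pos: [507.8, 243.1, 171.7]
orientation: [2.18, 2.262, 0.0]
ft_force: [-0.1, 0.1, 0.4]
width: 43.9
grasp_force: 0.0
```

```bash
python3 - <<'E'
from h import *
case(); optics.get_image("wrist") 
im=optics.get_image("wrist"); s=optics.get_image("scene")
o=np.zeros((600,800,3),np.uint8); o[:288,:384]=cv2.resize(im,(384,288)); b=cv2.resize(s[100:300,300:440],(416,594)); o[:594,384:]=b; cv2.imwrite("pics/v3.png",o)
E
```

```text
t 17.7 case x,y 8.07 -4.35 eye z-112: -7.91 F case [-0.07  0.13  0.35] M [-0.03 -0.04  0.02] w 43.9
```

View pics/v3.png

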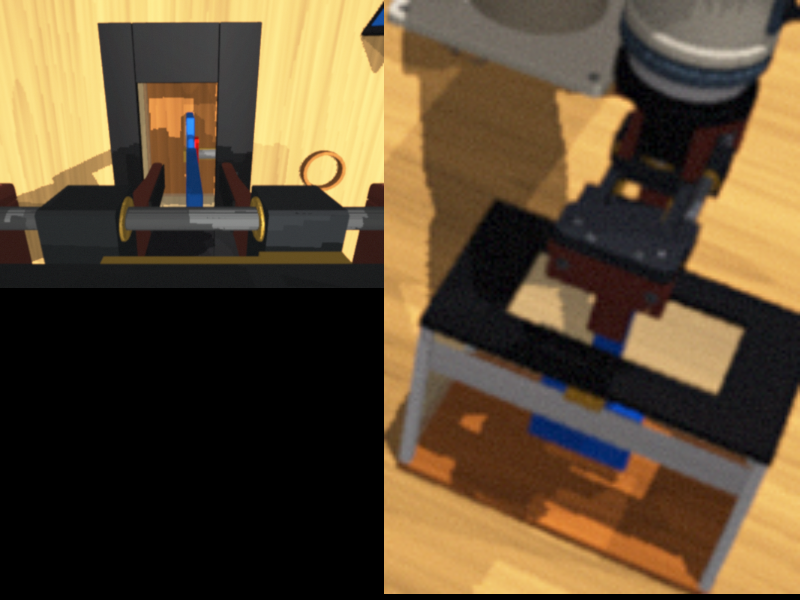

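The mirror hangs upright, free between the open fingers: handle in the opening, plate inside the case. Lifting away straight up.

Request:
{"op": "move_arm", "data": {
  "rows": [
    [0, 0, -1, 0, 50],
    [0, 0, -2, 0, 50],
    [0, 0, -3, 0, 50],
    [0, 0, -4, 0, 50],
    [0, 0, -4, 0, 50],
    [0, 0, -4, 0, 50],
    [0, 0, -2, 0, 50],
    [0, 0, 0, 0, 50],
    [0, 0, 0, 0, 50],
    [0, 0, 0, 0, 50]
  ]
}}

```text
t: 19.1
ee_pos: [507.3, 242.8, 370.4]
orientation: [-2.18, -2.261, 0.003]
ft_force: [0.2, 0.3, -0.5]
width: 43.9
grasp_force: 0.0
```

```bash
python3 - <<'E'
from h import *
case()
im=optics.get_image("wrist"); t=optics.get_image("top")
o=np.zeros((384,800,3),np.uint8); o[:,:512]=im; o[:276,512:]=cv2.resize(t[160:298,60:204],None,fx=2,fy=2); cv2.imwrite("pics/v4.png",o)
c=optics.calibration("wrist"); th=.037; k,s=np.cos(th),np.sin(th); W=lambda P:np.array([[499.6+k*x-s*y,247.1+s*x+k*y,z] for x,y,z in P])
z0=112-6.5-77
print("expect handle top, foot +y end:",proj("wrist",W([(8,-4,z0+195),(8,31,z0)]),c).round(1).tolist())
y,x=np.nonzero((im[...,0]>70)&(im[...,0]>1.6*im[...,2].astype(int))&(np.abs(np.arange(512)-265)<40)[None]&(np.arange(384)<290)[:,None])
for r in np.linspace(y.min(),y.max(),10).astype(int): print(r,x[y==r].min(),x[y==r].max(),end="; ")
E
```

```text
t 19.1 case x,y 7.49 -4.63 eye z-112: 190.77 F case [ 0.24  0.27 -0.52] M [-0.07 -0.09  0.01] w 43.9
expect handle top, foot +y end: [[256.3, 179.7], [256.3, 134.7]]
137 253 256; 142 252 258; 148 252 258; 153 253 257; 159 253 257; 164 254 259; 170 253 261; 175 253 262; 181 254 261; 187 256 258;
```

View pics/v4.png

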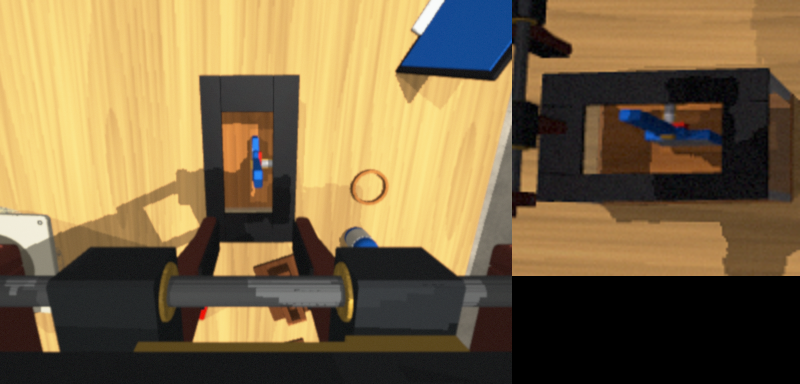

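The mirror hangs where expected, with the handle top at about (258,180) and the foot end at (255,137), so it's upright. Handing in.

```bash
python3 -c "
from workcell import close_job
print(close_job())"
```

```text
the job is handed in; nothing more can be done
None
```

The blue mirror hangs upright on the brass hook behind its tip, let go, with the arm clear of it, and the job is handed in at about 19 s; the hand-in returned no verdict.

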